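# Draw the long shoehorn out of the hallway shelf box

### The arm

A 6-joint arm with a two-finger parallel gripper is mounted at the origin on the work surface. World frame = base frame: x ahead of the robot, y to its left, z up, the work surface at z = 0. Lengths are in m, angles in rad, forces in N, time in s.
With the tool pointing down it reaches from about 0.35 to 0.925 m from the base axis. Payload 6.4 kg.
Tool frame: the origin (TCP) lies at the very end of the fingers, on their centre line; the grasp point (between the pads) lies 19 mm behind it (bot.grip_depth is the distance from the TCP to the grasp point, in m); z points along the fingers, y is the line along which they close (so a half turn about z gives the same grasp; the last joint's range is limited). The gripper opens to 85 mm and grips with 20 to 120 N. Pads are 22 mm wide; open, the fingers measure 114 mm over their backs; the gripper's body (76 mm by 85 mm) begins 54 mm behind the grasp point. The pads swing forward as they close: fully open they stand 13 mm farther back than shut.
Start: joints at [-1.376, 0.245, 1.558, -0, 1.339, -0.174], TCP at [0.234, -0.606, 0.231] pointing down, gripper open.
Joint ranges: [-3.13, 3.13], [-1.02, 2.26], [0.13, 2.54], [-0.95, 4.09], [0.21, 2.88], [-2.74, 2.74]. Speed limits (rad/s): [2.57, 2.57, 3.14, 3.14, 3.14, 3.14].

### API

Orientations are given as a unit quaternion [x, y, z, w].
In Python, from bench import bot gives the robot as it stands.
- The arm moves only by the tool apply_moves, never from a script. Its argument "commands" is a list of rows, each an object with "delta_pos": the shift along the world's x, y, z in mm, a list of three; "rotation": the turn, a rotation vector about the world's x, y, z in rad, a list of three. A call has 1 to 5 rows; each row shifts and turns the commanded pose from where the row before left it; what a row does not reach is not made up. A row lasts 1/8 s, in which the tool goes at most 62.5 mm and 10.7 degrees, less where a joint would pass 70% of its speed; a pose out of reach is approached as far as the arm can. A call with a gripper value outside its range is refused whole. "gripper" is the closure, from 0 (fully open) to 1 (shut), set as the call begins (left out, the last holds). The fingers move at their own pace and stop on an object; "squeeze" is the grip in N (left out, the last holds). Time passes only in rows, so rows that do not move let the fingers close. It gives the time, the measured TCP pose, the force, the opening and the grip force at its end, in the units of the state.
- bot.observe(): the state, without advancing time (a new reading comes with each control period).
- bot.read_camera(name): name is "side" or "top"; returns the picture (480x640x3 uint8, blue, green, red); there is no depth.
- bot.camera_params(name): a dict with "fov_y" (degrees; the focal length in pixels is half the picture's height over the tangent of half this angle, whatever the lens; pixels are square), "cx", "cy" (the principal point, pixels), "k1" (the pictures are not rectified: a ray, as slopes to the right and down, at radius r is drawn at 1 + k1 r^2 times it, then the intrinsics apply), "pose" (4x4, takes a point from camera to world coordinates). Camera axes: x right, y up, looking along -z (the intrinsics and any distortion apply to the point x, -y, -z); pixel columns grow to the right and rows downward; lengths in m; the calibration is good to about 2 mm. A picture is of the moment at which its call begins. camera_params takes no time and is no camera call.
- bot.hand_in(): hands the job in; it is judged then, once.
The state is a dict: "t": time; "q": joint angles; "joint_vel": joint speeds; "tau": joint torques, N m; "tcp_pos": TCP position; "orientation": TCP orientation; "contact_force": force on the tool from outside, world axes, zero at the start; "torque": the same for the moment, N m; "gripper_width": finger opening in m; "grasp_force": force on a finger pad.
Only numpy, scipy, OpenCV 4.12 (cv2) and the standard library are available. Lean on these libraries where they do the work, as an engineer would, in place of code of your own. Each camera call takes 0.05 s, during which the arm holds its last target. There are 200 camera calls.

### The job

The long wooden shoehorn lies in the plywood shelf box with both its ends caught under the top boards. Grip it by the handle, slide it back under the wider top board (the one with the magnetic strip) until you feel the blade meet the hidden stop, then tilt the handle end up through the opening while the blade is still under the board, draw it out and finish holding it still in the gripper, all of it well clear above the box. Leave the mint tin, torch and coasters where they are.

Things in the scene. Friction and masses are not known exactly. Their poses are not given: they have to be found in the camera images.
- shelfbox: Birch plywood shelf box, fixed to the table, 337 long (its x) x 168 wide (y) x 68 mm high, plywood 9 mm thick. Origin: on the table, mid width, straight below the near hood's edge. Floor top z=9 mm, underside of the top boards z=59, upper side z=68. Inside: x -134 to +185, y -75 to +75 mm. Near hood (the wider board) covers x -143 to 0, far lip x +150 to +194; open between.
- hood_edge (a point): Mid width of the near hood's edge, on its upper side (box x=0, z=68 mm): the opening runs from here 150 mm along the box's +x and 75 mm to either side. Fixed on the hood, 30 mm or more behind this edge: a black magnetic strip with two iron keys and a bottle opener, up to box z=79 mm.
- lip_edge (a point): Mid width of the far lip's edge, on its upper side (box x=+150, z=68 mm).
- stop: Stop: plywood block 12 x 140 x 30 mm fixed on the box floor, hidden under the hood, square to the box. Origin: centre of its underside. Its front face (6 mm from the origin towards the box's +x) stands 100 to 114 mm behind the hood's edge, varying; with the blade against it the handle's end is 10 to 24 mm clear of the far lip.
- shoehorn: Dark wooden shoehorn, 240 mm long, 60 to 130 g, flat on the box floor. Origin: middle of its length, at its underside; x runs to the handle end, z up. Handle x 0 to +120: 22 wide, 18 thick. Blade x -120 to 0: 38 wide, 5 mm thick, round tip, undersides flush. Starts within 0.1 rad of the box axis, blade under the hood, last 8 to 18 mm of the handle under the lip, tip 18 to 42 mm from the stop.
- blade_tip (a point): End of the blade, mid thickness (shoehorn x=-120, z=2.5 mm).
- handle_end (a point): Centre of the handle's end face (shoehorn x=+120, z=9 mm).
- handle_grip (a point): Good place to grip across the handle's 22 mm width, at mid thickness (shoehorn x=+45, z=9 mm).
- mint_tin: Bystander: flat metal mint tin 97 x 62 x 22 mm, loose on the table beside the box. Origin: centre of underside.
- torch: Bystander: yellow plastic torch 153 mm long, 40 mm across, lying on the table beside the box. Origin: under its middle, on the table.
- coasters: Bystander: stack of cork coasters, 96 mm across, 32 mm high, on the table beside the box. Origin: centre of underside.
Not all that is in view belongs to the job. What is meant by the shoehorn is not orange or purple, and is the larger of those in its own colour.

How it is judged:
By the outcome, as a careful person would: the job done as asked, in the order asked, and still so for the second after the job is handed in, while the arm keeps its last pose, push and grip.
It also fails if it takes over 42 s, if anything falls off the work surface, if the arm or the gripper's body presses on something with over 40 N, if the wrist force passes 120 N, or if a joint passes its speed limit or range.

## Working session

There is one attempt and no reset: what is moved stays moved. The work goes in short steps, Python scripts to look and compute and a tool call to move; the robot and the scene stay as the last step left them, time stands still between calls to the robot, and variables do not carry over. Pictures are saved under pics/ and viewed, at most 10 in all, crops included, and the job is handed in when it is done.

Besides the shell and the picture viewer there is one more tool, called after ">>>" in YAML: its name, and indented under it one key for each argument. apply_moves: Moves the arm, as the interface text tells. Its arguments: {"type":"object","properties":{"commands":{"type":"array"},"gripper":{"type":"number"},"squeeze":{"type":"number"}},"required":["commands"]}

```bash
mkdir -p pics; cat > h.py <<'E'
import numpy as np, cv2
from bench import bot
def K(n):
    p=bot.camera_params(n); f=240/np.tan(np.radians(p['fov_y'])/2); return p,f,np.array(p['pose'])
def proj(n,P):
    p,f,T=K(n); c=(np.linalg.inv(T)@np.append(P,1))[:3]; s=np.array([c[0],-c[1]])/-c[2]
    s=s*(1+p['k1']*(s@s)); return s*f+[p['cx'],p['cy']]
def pix(n,uv,z):
    p,f,T=K(n); d=(np.array(uv,float)-[p['cx'],p['cy']])/f; s=d.copy()
    for _ in range(30): s=d/(1+p['k1']*(s@s))
    r=T[:3,:3]@[s[0],-s[1],-1]; o=T[:3,3]; return o+r*(z-o[2])/r[2]
E
python3 - <<'E'
from h import *
for n in('top','side'):
    cv2.imwrite(f'pics/{n}0.png',bot.read_camera(n)); print(n,np.round(K(n)[2],3).tolist(),K(n)[1])
print(bot.observe())
E
```

```text
top [[0.012, 0.992, -0.125, 0.402], [-1.0, 0.011, -0.006, -0.004], [-0.004, 0.125, 0.992, 0.859], [0.0, 0.0, 0.0, 1.0]] 434.9017225201766
side [[-0.995, 0.079, -0.062, 0.443], [-0.099, -0.679, 0.727, 0.651], [0.015, 0.73, 0.683, 0.682], [0.0, 0.0, 0.0, 1.0]] 539.8980072897613
{'t': 0.1, 'q': array([-1.37612009e+00,  2.45729202e-01,  1.55889694e+00,  1.36643119e-05,
        1.33866949e+00, -1.74086125e-01]), 'joint_vel': array([ 0.00064825, -0.00124768, -0.00236379, -0.0004763 ,  0.00133209,
        0.00196613]), 'tau': array([ 1.08929326e-04, -4.30670571e+01, -3.27129829e+01, -1.24236694e-04,
        2.81471839e-03, -1.98862580e-05]), 'tcp_pos': array([ 0.23422001, -0.60580494,  0.23029752]), 'orientation': array([ 9.83049825e-01,  1.83336622e-01, -2.11874619e-06, -8.51511741e-04]), 'contact_force': array([-0.04813305,  0.82911287,  0.30552322]), 'torque': array([-0.00180214,  0.00367791, -0.01712448]), 'grasp_force': 0.0, 'gripper_width': 0.08512308297487857}
```

View pics/top0.png

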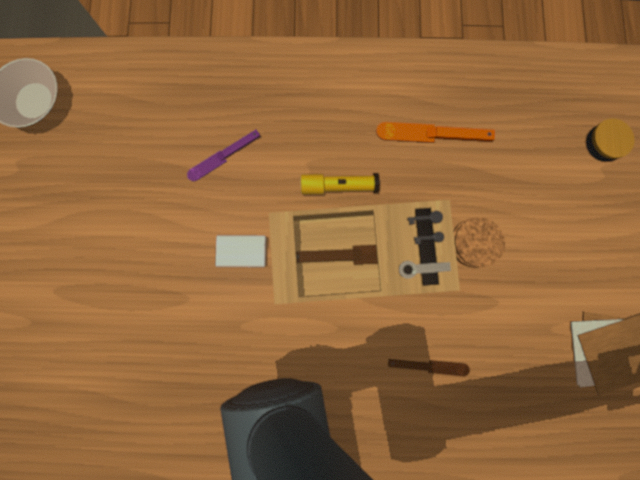

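View pics/side0.png

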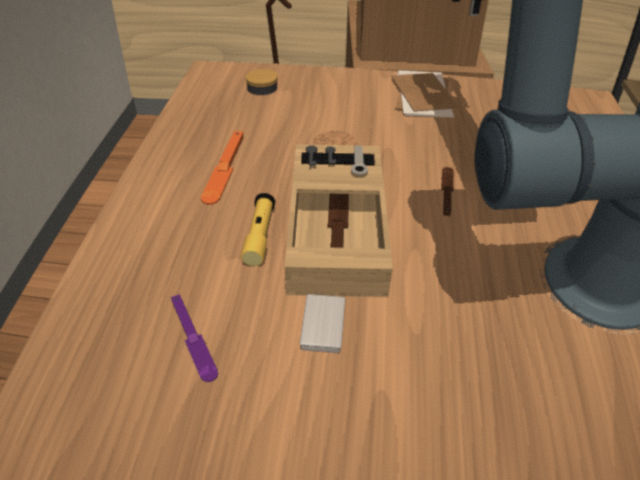

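The top view has four shoehorns: orange (435,132), purple (224,155), a smaller dark brown one on the table (428,367), and the larger dark brown one in the box (337,256). The last fits, since it is neither orange nor purple and is the larger brown one. The wide hood with the strip is on the right (world −y), so box +x points about world +y. I'll confirm this in a crop.

```bash
python3 - <<'E'
import cv2
a=cv2.imread('pics/top0.png')[190:312,260:470]; cv2.imwrite('pics/c1.png',cv2.resize(a,None,fx=3.8,fy=3.8,interpolation=cv2.INTER_CUBIC))
a=cv2.imread('pics/side0.png')[140:300,270:400]; cv2.imwrite('pics/c2.png',cv2.resize(a,None,fx=3.7,fy=3.7,interpolation=cv2.INTER_CUBIC))
E
```

```text
(no output)
```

View pics/c1.png

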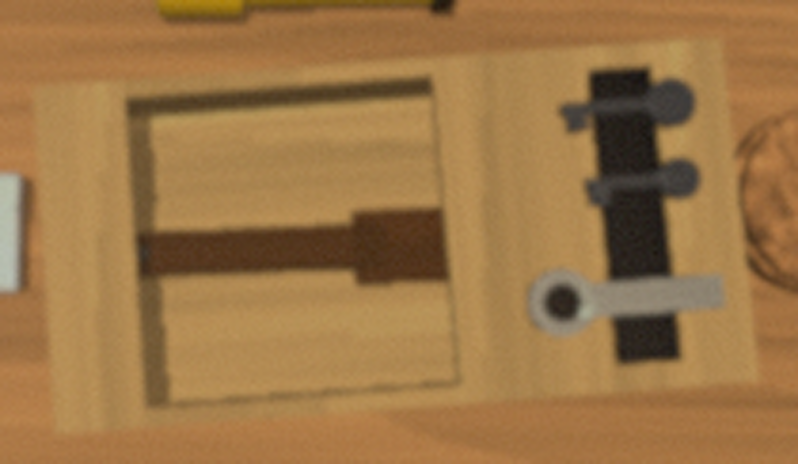

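View pics/c2.png

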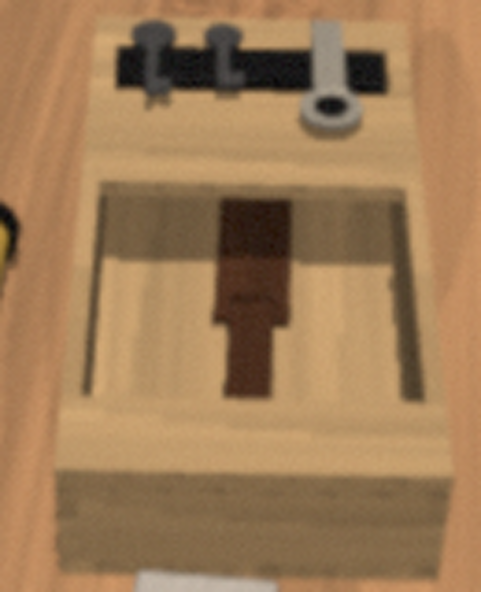

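The crops confirm it: the dark brown shoehorn runs under both boards, with its handle toward the narrow lip. In crop 1 the step from blade to handle is at (354,248). The opening's corners are (127,98), (431,78), (460,383) and (147,407).

```bash
python3 - <<'E'
from h import *
from scipy.optimize import least_squares
c=lambda u,v:((u+.5)/3.8-.5+260,(v+.5)/3.8-.5+190)
B=[(194,-84),(-143,-84),(-143,84),(194,84),(150,-75),(0,-75),(0,75),(150,75)]
U=[(35,88),(722,40),(760,382),(57,432),(127,98),(431,78),(460,383),(147,407)]
W=np.array([pix('top',c(*u),.068)[:2] for u in U]); B=np.array(B)/1e3
# sign of box y: box x ~ +y world; y box = z cross x => -x world ; top image rows down = -x world => larger v => +y box
def R(a): return np.array([[np.cos(a),-np.sin(a)],[np.sin(a),np.cos(a)]])
s=least_squares(lambda p:(B@R(p[2]).T+p[:2]-W).ravel(),[.4,-.1,1.57]); p=s.x
print('box',p,np.round(s.fun.reshape(-1,2)*1e3,1).tolist())
def b(u,z): return (pix('top',c(*u),z)[:2]-p[:2])@R(p[2])*1e3
for n,u,z in [('h160',(160,233),.027),('',(160,275),.027),('h330',(330,227),.027),('',(330,272),.027),('step',(354,213),.014),('',(354,283),.014),('bl440',(437,209),.014),('',(440,280),.014)]:
  print(n,np.round(b(u,z),1), np.round(pix('top',c(*u),z),4))
# side check
d=lambda u,v:((u+.5)/3.7-.5+270,(v+.5)/3.7-.5+140)
for u,z in [((103,182),.068),((405,188),.068),((85,400),.068),((425,402),.068),((220,325),.014),((288,327),.014),((225,397),.027),((270,397),.027)]:
  print('side',np.round((pix('side',d(*u),z)[:2]-p[:2])@R(p[2])*1e3,1))
E
```

```text
box [ 0.48307504 -0.1150676   1.65353159] [[1.0, 0.2], [1.0, -0.1], [-0.2, -0.1], [-0.9, 0.9], [0.1, 0.5], [0.9, -1.2], [-1.2, -0.4], [-0.6, 0.3]]
h160 [139.  -12.1] [0.4836 0.0245 0.027 ]
 [140.4   9.1] [0.4624 0.0241 0.027 ]
h330 [53. -9.] [ 0.4877 -0.0615  0.027 ]
 [54.8 13.7] [ 0.4649 -0.0616  0.027 ]
step [ 39.1 -16.6] [ 0.4964 -0.0747  0.014 ]
 [42.  19.3] [ 0.4603 -0.0748  0.014 ]
bl440 [ -3.7 -15.6] [ 0.499  -0.1175  0.014 ]
 [-2.1 20.9] [ 0.4624 -0.1188  0.014 ]
side [  2.1 -75.7]
side [ 1.4 72.6]
side [153.2 -75.5]
side [149.9  72.7]
side [ 45.  -16.7]
side [45.4 16.8]
side [108.2 -14. ]
side [107.6   6.9]
```

>>> apply_moves:
  commands:
    - {"delta_pos": [16.2, 38.5, 0], "rotation": [0, 0, 0.083]}
    - {"delta_pos": [16.2, 38.5, 0], "rotation": [0, 0, 0.083]}
    - {"delta_pos": [16.2, 38.5, 0], "rotation": [0, 0, 0.083]}
    - {"delta_pos": [16.2, 38.5, 0], "rotation": [0, 0, 0.083]}
    - {"delta_pos": [16.2, 38.5, 0], "rotation": [0, 0, 0.083]}
  gripper: 0.3
  squeeze: 50

```text
t: 0.72
tcp_pos: [0.3156, -0.4123, 0.2308]
orientation: [0.924, 0.383, 0.0, -0.0]
contact_force: [0.9, 1.1, 0.8]
gripper_width: 0.0601
grasp_force: 0.0
```

>>> apply_moves:
  commands:
    - {"delta_pos": [16.2, 38.5, 0], "rotation": [0, 0, 0.083]}
    - {"delta_pos": [16.2, 38.5, 0], "rotation": [0, 0, 0.083]}
    - {"delta_pos": [16.2, 38.5, 0], "rotation": [0, 0, 0.083]}
    - {"delta_pos": [16.2, 38.5, 0], "rotation": [0, 0, 0.083]}
    - {"delta_pos": [16.2, 38.5, 0], "rotation": [0, 0, 0.083]}

```text
t: 1.35
tcp_pos: [0.3965, -0.2198, 0.2309]
orientation: [0.825, 0.565, -0.0, -0.0]
contact_force: [0.5, -0.4, -0.2]
gripper_width: 0.0596
grasp_force: 0.0
```

>>> apply_moves:
  commands:
    - {"delta_pos": [16.2, 38.5, 0], "rotation": [0, 0, 0.083]}
    - {"delta_pos": [16.2, 38.5, 0], "rotation": [0, 0, 0.083]}
    - {"delta_pos": [16.2, 38.5, 0], "rotation": [0, 0, 0.083]}
    - {"delta_pos": [16.2, 38.5, 0], "rotation": [0, 0, 0.083]}
    - {"delta_pos": [16.2, 38.5, 0], "rotation": [0, 0, 0.083]}

```text
t: 1.98
tcp_pos: [0.4774, -0.0274, 0.231]
orientation: [0.691, 0.723, -0.0, -0.0]
contact_force: [0.4, 0.5, 0.6]
gripper_width: 0.0596
grasp_force: 0.0
```

>>> apply_moves:
  commands:
    - {"delta_pos": [0, 0, -40], "rotation": [0, 0, 0]}
    - {"delta_pos": [0, 0, -40], "rotation": [0, 0, 0]}
    - {"delta_pos": [0, 0, -30], "rotation": [0, 0, 0]}
    - {"delta_pos": [0, 0, 0], "rotation": [0, 0, 0]}

```text
t: 2.48
tcp_pos: [0.4751, -0.0281, 0.1187]
orientation: [0.692, 0.722, -0.001, -0.003]
contact_force: [-0.8, 0.4, 0.6]
gripper_width: 0.0599
grasp_force: 0.0
```

>>> apply_moves:
  commands:
    - {"delta_pos": [1, 0, -35], "rotation": [0, 0, 0]}
    - {"delta_pos": [0, 0, -30], "rotation": [0, 0, 0]}
    - {"delta_pos": [0, 0, -15], "rotation": [0, 0, 0]}
    - {"delta_pos": [0, 0, 0], "rotation": [0, 0, 0]}

```text
t: 2.98
tcp_pos: [0.4784, -0.0289, 0.0415]
orientation: [0.692, 0.722, -0.0, -0.0]
contact_force: [-1.2, 0.5, -0.4]
gripper_width: 0.06
grasp_force: 0.0
```

```bash
python3 - <<'E'
from h import *
a=bot.read_camera('side')[120:300,250:420]; cv2.imwrite('pics/s1.png',cv2.resize(a,None,fx=3.3,fy=3.3,interpolation=cv2.INTER_CUBIC))
o=bot.observe(); print(o['tcp_pos'],o['contact_force'],o['q'])
E
```

```text
[ 0.47911219 -0.02905061  0.04226366] [0.333606   0.8797047  0.45326902] [-2.97360678e-01  1.20624233e-01  2.09258105e+00  1.53412551e-05
  9.27083053e-01 -3.40318129e-01]
```

View pics/s1.png

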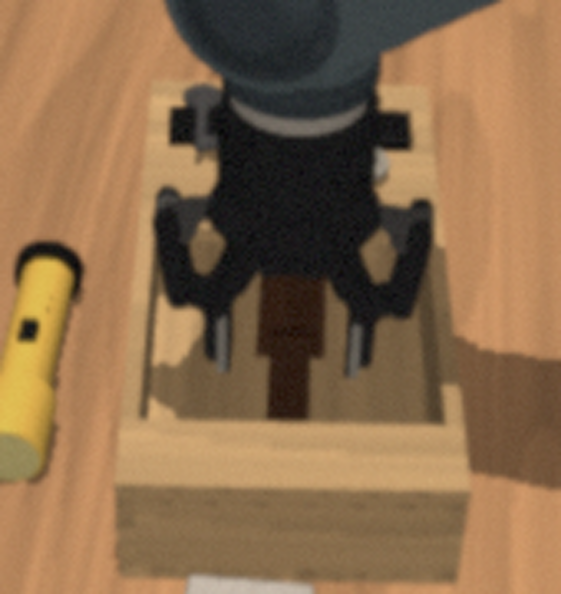

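The fingers straddle the handle evenly, at crop columns 225 and 355 with the handle at 289. I'll descend and grip.

>>> apply_moves:
  commands:
    - {"delta_pos": [0, 0, -15], "rotation": [0, 0, 0]}
    - {"delta_pos": [0, 0, -10], "rotation": [0, 0, 0]}
    - {"delta_pos": [0, 0, -4], "rotation": [0, 0, 0]}
    - {"delta_pos": [0, 0, 0], "rotation": [0, 0, 0]}

```text
t: 3.52
tcp_pos: [0.478, -0.0287, 0.0119]
orientation: [0.692, 0.722, -0.0, -0.0]
contact_force: [0.5, -0.0, 0.2]
gripper_width: 0.0596
grasp_force: 0.0
```

>>> apply_moves:
  commands:
    - {"delta_pos": [0, 0, 0], "rotation": [0, 0, 0]}
    - {"delta_pos": [0, 0, 0], "rotation": [0, 0, 0]}
    - {"delta_pos": [0, 0, 0], "rotation": [0, 0, 0]}
    - {"delta_pos": [0, 0, 0], "rotation": [0, 0, 0]}
    - {"delta_pos": [0, 0, 0], "rotation": [0, 0, 0]}
  gripper: 1.0
  squeeze: 60

```text
t: 4.15
tcp_pos: [0.4789, -0.0289, 0.0129]
orientation: [0.692, 0.722, 0.0, 0.0]
contact_force: [-0.2, 0.4, 5.4]
gripper_width: 0.0205
grasp_force: 61.5
```

>>> apply_moves:
  commands:
    - {"delta_pos": [0.3, -4, 0.5], "rotation": [0, 0, 0]}
    - {"delta_pos": [0.3, -4, 0], "rotation": [0, 0, 0]}
    - {"delta_pos": [0.3, -4, 0], "rotation": [0, 0, 0]}
    - {"delta_pos": [0.3, -4, 0], "rotation": [0, 0, 0]}
    - {"delta_pos": [0, 0, 0], "rotation": [0, 0, 0]}

```text
t: 4.78
tcp_pos: [0.4797, -0.0454, 0.0129]
orientation: [0.692, 0.722, -0.0, 0.0]
contact_force: [-0.7, 0.5, 3.9]
gripper_width: 0.0202
grasp_force: 61.3
```

>>> apply_moves:
  commands:
    - {"delta_pos": [0.2, -2, 0], "rotation": [0, 0, 0]}
    - {"delta_pos": [0, 0, 0], "rotation": [0, 0, 0]}

```text
t: 5.03
tcp_pos: [0.4798, -0.0469, 0.0129]
orientation: [0.692, 0.722, 0.0, 0.0]
contact_force: [-1.0, 2.5, 5.3]
gripper_width: 0.0206
grasp_force: 61.5
```

>>> apply_moves:
  commands:
    - {"delta_pos": [0.2, -2, 0], "rotation": [0, 0, 0]}
    - {"delta_pos": [0, 0, 0], "rotation": [0, 0, 0]}

```text
t: 5.28
tcp_pos: [0.48, -0.0488, 0.0128]
orientation: [0.692, 0.722, 0.0, -0.0]
contact_force: [0.3, 2.6, 5.5]
gripper_width: 0.0202
grasp_force: 61.5
```

>>> apply_moves:
  commands:
    - {"delta_pos": [0.2, -2, 0], "rotation": [0, 0, 0]}
    - {"delta_pos": [0, 0, 0], "rotation": [0, 0, 0]}

```text
t: 5.52
tcp_pos: [0.4802, -0.0507, 0.0128]
orientation: [0.692, 0.722, 0.0, -0.0]
contact_force: [0.4, 2.5, 4.8]
gripper_width: 0.0207
grasp_force: 61.5
```

>>> apply_moves:
  commands:
    - {"delta_pos": [0.2, -2, 0], "rotation": [0, 0, 0]}
    - {"delta_pos": [0, 0, 0], "rotation": [0, 0, 0]}

```text
t: 5.78
tcp_pos: [0.4804, -0.0527, 0.0129]
orientation: [0.692, 0.722, 0.0, -0.0]
contact_force: [0.5, 2.9, 5.4]
gripper_width: 0.0205
grasp_force: 61.5
```

>>> apply_moves:
  commands:
    - {"delta_pos": [0.2, -2, 0], "rotation": [0, 0, 0]}
    - {"delta_pos": [0, 0, 0], "rotation": [0, 0, 0]}

```text
t: 6.02
tcp_pos: [0.4805, -0.0545, 0.0129]
orientation: [0.692, 0.722, 0.0, -0.0]
contact_force: [-0.6, 3.7, 5.9]
gripper_width: 0.0203
grasp_force: 61.6
```

>>> apply_moves:
  commands:
    - {"delta_pos": [0.2, -2, 0], "rotation": [0, 0, 0]}
    - {"delta_pos": [0, 0, 0], "rotation": [0, 0, 0]}

```text
t: 6.28
tcp_pos: [0.4805, -0.0547, 0.0129]
orientation: [0.692, 0.722, 0.001, -0.002]
contact_force: [0.6, 12.7, 8.1]
gripper_width: 0.0205
grasp_force: 62.0
```

>>> apply_moves:
  commands:
    - {"delta_pos": [0.2, -2, 0], "rotation": [0, 0, 0]}
    - {"delta_pos": [0, 0, 0], "rotation": [0, 0, 0]}

```text
t: 6.52
tcp_pos: [0.4805, -0.0548, 0.0128]
orientation: [0.692, 0.722, 0.002, -0.003]
contact_force: [-0.0, 21.9, 12.4]
gripper_width: 0.02
grasp_force: 62.4
```

The shoehorn has met the stop: the reaction rose from 3 N to 22 N with no further travel, after about 26 mm as expected. Next I'll ease the push off and tilt about the blade tip.

>>> apply_moves:
  commands:
    - {"delta_pos": [-0.4, 5, 1], "rotation": [0, 0, 0]}
    - {"delta_pos": [0, 0.7, 6.6], "rotation": [0.04, 0.0016, 0]}
    - {"delta_pos": [0, 0.5, 6.6], "rotation": [0.04, 0.0016, 0]}
    - {"delta_pos": [0, 0.1, 6.5], "rotation": [0.04, 0.0016, 0]}
    - {"delta_pos": [0, 0, 6.5], "rotation": [0.04, 0.0016, 0]}

```text
t: 7.15
tcp_pos: [0.4797, -0.0527, 0.0394]
orientation: [0.689, 0.72, 0.055, -0.058]
contact_force: [0.5, -0.0, -0.6]
gripper_width: 0.0205
grasp_force: 60.8
```

>>> apply_moves:
  commands:
    - {"delta_pos": [0, -0.4, 6.5], "rotation": [0.04, 0.0016, 0]}
    - {"delta_pos": [0, -0.6, 6.4], "rotation": [0.04, 0.0016, 0]}
    - {"delta_pos": [0, -0.8, 6.3], "rotation": [0.04, 0.0016, 0]}
    - {"delta_pos": [0, -1.1, 6.3], "rotation": [0.04, 0.0016, 0]}
    - {"delta_pos": [0, 0, 0], "rotation": [0, 0, 0]}

```text
t: 7.78
tcp_pos: [0.4809, -0.0562, 0.0659]
orientation: [0.683, 0.713, 0.111, -0.114]
contact_force: [-0.5, -0.4, -0.0]
gripper_width: 0.0201
grasp_force: 60.8
```

```bash
python3 - <<'E'
from h import *
a=bot.read_camera('side')[100:300,240:430]; cv2.imwrite('pics/s2.png',cv2.resize(a,None,fx=3,fy=3,interpolation=cv2.INTER_CUBIC))
o=bot.observe(); print(o['tcp_pos'],o['contact_force'],o['torque'],o['q'],o['gripper_width'])
E
```

```text
[ 0.48058651 -0.05578343  0.06555154] [-0.00417394  0.1425143  -0.02999678] [-0.18793412  0.01131479  0.01074413] [-0.49961086  0.15011843  2.03451051  0.30144999  1.14314492 -0.69348075] 0.020058249094539352
```

View pics/s2.png

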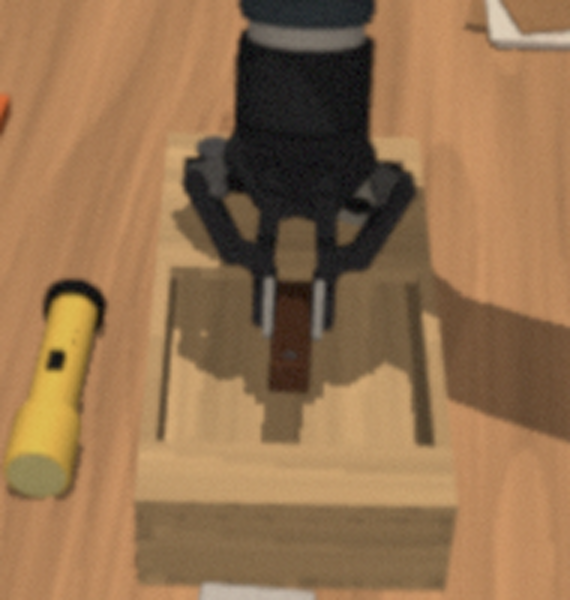

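```bash
python3 - <<'E'
from h import *
t=np.array([.4806,-.0558,.0656])
for th in (.15,.25,.32):
  u=np.array([-.041*np.cos(th),np.cos(th),np.sin(th)]); n=np.array([0,-np.sin(th),np.cos(th)])
  for h in (-.004,.014): print(th,h,[np.round((proj('side',t+u*s+n*h)-[240,100])*3) for s in (.076,-.044)])
E
```

```text
0.15 -0.004 [array([288., 416.]), array([296., 301.])]
0.15 0.014 [array([290., 388.]), array([297., 275.])]
0.25 -0.004 [array([289., 404.]), array([295., 307.])]
0.25 0.014 [array([291., 375.]), array([297., 280.])]
0.32 -0.004 [array([289., 396.]), array([295., 312.])]
0.32 0.014 [array([291., 365.]), array([297., 285.])]
```

The handle end is at crop (289,391), which matches a 0.32 rad tilt held rigidly, and nothing touches. Now I'll draw it out along its own axis.

>>> apply_moves:
  commands:
    - {"delta_pos": [-0.5, 11.4, 3.8], "rotation": [0, 0, 0]}
    - {"delta_pos": [-0.5, 11.4, 3.8], "rotation": [0, 0, 0]}
    - {"delta_pos": [-0.5, 11.4, 3.8], "rotation": [0, 0, 0]}
    - {"delta_pos": [-0.5, 11.4, 3.8], "rotation": [0, 0, 0]}

```text
t: 8.32
tcp_pos: [0.4784, -0.0086, 0.081]
orientation: [0.683, 0.713, 0.111, -0.115]
contact_force: [0.3, 0.3, -0.8]
gripper_width: 0.0207
grasp_force: 60.8
```

>>> apply_moves:
  commands:
    - {"delta_pos": [-0.5, 11.4, 3.8], "rotation": [0, 0, 0]}
    - {"delta_pos": [-0.5, 11.4, 3.8], "rotation": [0, 0, 0]}
    - {"delta_pos": [-0.5, 11.4, 3.8], "rotation": [0, 0, 0]}
    - {"delta_pos": [-0.5, 11.4, 3.8], "rotation": [0, 0, 0]}

```text
t: 8.82
tcp_pos: [0.4765, 0.0366, 0.0961]
orientation: [0.683, 0.713, 0.111, -0.115]
contact_force: [0.1, 0.1, -0.4]
gripper_width: 0.0204
grasp_force: 60.8
```

>>> apply_moves:
  commands:
    - {"delta_pos": [-0.5, 11.4, 3.8], "rotation": [0, 0, 0]}
    - {"delta_pos": [-0.5, 11.4, 3.8], "rotation": [0, 0, 0]}
    - {"delta_pos": [-0.5, 11.4, 3.8], "rotation": [0, 0, 0]}
    - {"delta_pos": [0, 0, 0], "rotation": [0, 0, 0]}

```text
t: 9.32
tcp_pos: [0.475, 0.0707, 0.1076]
orientation: [0.682, 0.713, 0.111, -0.115]
contact_force: [-0.3, 0.0, -2.1]
gripper_width: 0.0201
grasp_force: 60.8
```

```bash
python3 - <<'E'
from h import *
a=bot.read_camera('side')[60:320,220:460]; cv2.imwrite('pics/s3.png',cv2.resize(a,None,fx=2.3,fy=2.3,interpolation=cv2.INTER_CUBIC))
E
```

```text
(no output)
```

View pics/s3.png

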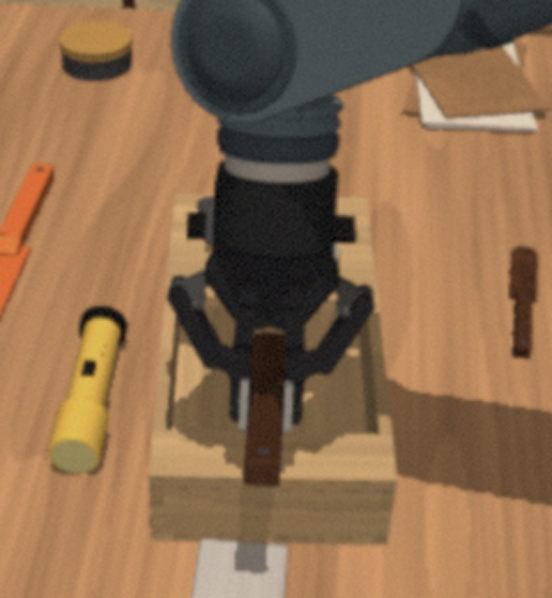

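The handle now passes over the lip, and the tip is about 30 mm past the hood's edge by calculation. I'll lift it.

>>> apply_moves:
  commands:
    - {"delta_pos": [0, 2, 15], "rotation": [0, 0, 0]}
    - {"delta_pos": [0, 0, 25], "rotation": [0, 0, 0]}
    - {"delta_pos": [0, 0, 30], "rotation": [0, 0, 0]}
    - {"delta_pos": [0, 0, 30], "rotation": [0, 0, 0]}
    - {"delta_pos": [0, 0, 30], "rotation": [0, 0, 0]}

```text
t: 10.0
tcp_pos: [0.4751, 0.0717, 0.2393]
orientation: [0.683, 0.713, 0.111, -0.114]
contact_force: [-0.1, -0.2, -1.2]
gripper_width: 0.0206
grasp_force: 60.8
```

>>> apply_moves:
  commands:
    - {"delta_pos": [0, 0, 25], "rotation": [0, 0, 0]}
    - {"delta_pos": [0, 0, 15], "rotation": [0, 0, 0]}
    - {"delta_pos": [0, 0, 0], "rotation": [0, 0, 0]}
    - {"delta_pos": [0, 0, 0], "rotation": [0, 0, 0]}
    - {"delta_pos": [0, 0, 0], "rotation": [0, 0, 0]}

```text
t: 10.62
tcp_pos: [0.4744, 0.0721, 0.276]
orientation: [0.683, 0.713, 0.11, -0.116]
contact_force: [-0.4, -0.5, -1.4]
gripper_width: 0.0205
grasp_force: 60.8
```

```bash
python3 - <<'E'
from h import *
cv2.imwrite('pics/s4.png',bot.read_camera('side'))
print(bot.observe()['joint_vel'])
E
```

```text
[-0.00059795 -0.00233375 -0.00627081 -0.00082862  0.00038448  0.0004875 ]
```

View pics/s4.png

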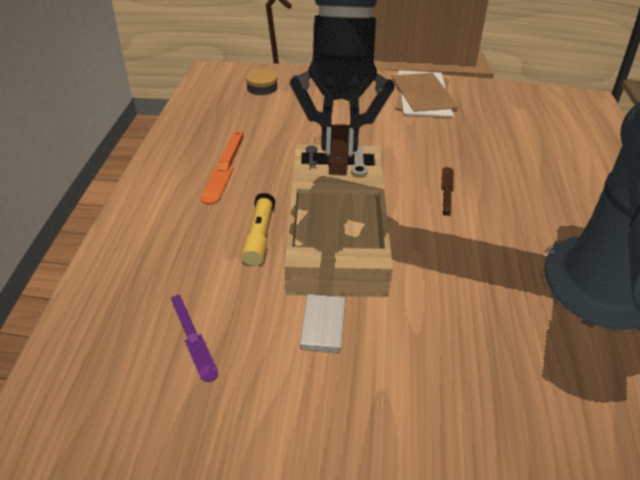

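The shoehorn is held still high above the empty box (about (340,150) in the picture), and the torch and tin haven't moved.

```bash
python3 -c "
from bench import bot
print(bot.hand_in())"
```

```text
the job is handed in; nothing more can be done
None
```

The shoehorn was slid back until it met the stop (22 N felt), tilted out, drawn clear and is held still well above the box; the torch and tin look unmoved, the coasters were out of view in the last picture, and the job is handed in with no verdict returned.

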